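# Set the cookbook stand's ledge to the clip and close its cam lever

## Task

Get the cookbook stand ready for the next book: with its cam lever still open, slide the book ledge up the slope until the ledge's pointer is level with the point of the setting clip on the right-hand edge, and keep it there - the loose ledge slides back down if you let go. Then squeeze the cam lever fully closed against the lock block with the ledge still at the clip, and finish holding the block and the closed lever together in that firm squeeze; do not let go. Leave the setting clip where it is, and do not knock over or push aside the jars, tin and other things standing about.

Things in the scene. Friction and masses are not known exactly. Their poses are not given: they have to be found in the camera images.
- stand: Pale wooden cookbook stand, 240 deep x 230 wide x 145 mm high, fixed. Origin on the worktop under its middle; x to its high rear edge, y to its left, z up. Its flat desk slopes up towards +x at 25 degrees: the desk surface begins at x = -118, z = 34 mm and runs 262 mm up the slope. A 50 mm wide metal channel with the ledge's rail runs up its middle (y = 0), below the desk surface.
- ledge (a joint): How far the book ledge has slid up the slope, m: 0 at its lower stop, where it starts, to 0.130. With block and lever it weighs 0.25 to 0.5 kg: with the lever open it slides down unless supported; 2 to 3 N pushes it up. With the lever closed the cam grips the rail and the ledge stays.
- block (a point): The top of the lock block, 12 mm downhill of the ledge, 32 mm off the desk; axes as ledge_grip. The ledge is a wooden bar across the desk, 170 mm long, 14 mm thick along the slope, 36 mm high off the desk. From the middle of its downhill face the black lock block runs 70 mm downhill, rigidly joined to it, 26 mm wide. A page wire stands up to 50 mm off the desk near each end of the bar.
- ledge_grip (a point): Middle of the ledge's downhill face, at desk-surface level. Axes: x up the slope, y to the stand's left, z square off the desk. The lock block fills x = -70 to 0, y = -13 to 13, z = 2 to 32 mm. Fingers straddling it from above (closing along y) push the ledge uphill by its face at x = 0, and squeeze lever and block together. Beside block and lever 40 mm are free; tips at z = 4 mm clear the desk.
- lever (a joint): Angle of the cam lever, rad: 0 fully closed (flat along the block's left side), 0.46 wide open; it starts open at 0.38 to 0.46. It stays where it is left. It needs 5 to 8 N at its tip and bites below about 0.36; as the cam bites it tends to creep the ledge 3 to 4 mm uphill unless the ledge is held.
- lever_arm: The steel cam lever on the left (+y) side of the lock block: an arm 45 mm long, 6 mm thick and 19 mm high (z = 7.5 to 26.5 mm off the desk). Its pivot stands square off the desk at x = -55, y = 15 mm of ledge_grip, at the block's downhill end; this is its origin. The arm points uphill and opens sideways, away from the block.
- lever_tip (a point): Outer face of the free end of the lever, 17 mm off the desk. Closed it lies at x = -13, y = 22 mm of ledge_grip; wide open at x = -21, y = 40 mm. So block and lever together are 53 mm wide open and 35 mm closed at the tip.
- ledge_pointer (a point): Tip of the flat triangular steel pointer (8 mm long) at the right-hand end of the ledge bar, at x = 7, y = -93.5, z = 3.5 mm of ledge_grip; axes as ledge_grip.
- clip (a joint): Position of the setting clip along the scale, m; equal to the joint ledge's value at which ledge pointer and clip point are level. Differs each time (0.05 to 0.115).
- clip_point (a point): Point of the setting clip, a steel clip 14 mm wide hugging the right-hand edge of the desk over the scale, held by friction; its point faces the ledge's end. x up the slope. Its point is 5 mm to the right of the pointer's path, so the ledge passes it without touching.
- spice_jar: Glass spice jar with red cap, 45 x 45 x 106 mm, standing; origin under its middle. Bystander.
- honey_jar: Honey jar with green lid, 64 x 68 x 84 mm, standing; origin under its middle. Bystander.
- salt_shaker: Glass salt shaker, 44 x 44 x 90 mm, standing; origin under its middle. Bystander.
- pepper_mill: Dark wooden pepper mill, 58 x 58 x 170 mm, standing; origin under its middle. Bystander.
- bean_tin: Food tin, 75 x 75 x 110 mm, standing; origin under its middle. Bystander.
- teaspoon: Teaspoon lying flat, 130 x 27 x 11 mm. Bystander.
- wooden_spoon: Wooden spoon lying flat, 300 x 53 x 14 mm. Bystander.

How it is judged (in metres and radians):
On the way, in this order (a step that is already met when the one before it is completed fails the run):
1. the ledge, lever still open, is held by the fingers with its pointer level with the clip's point (within 4 mm) (x of ledge_pointer in the frame of clip_point between -0.004 and 0.004 m and value of joint lever above 0.3 rad and contact force between the fingers and ledge above 0.3 N), for 0.3 s.
2. the lever is squeezed fully closed with the ledge still at the clip (within 4 mm) (x of ledge_pointer in the frame of clip_point between -0.004 and 0.004 m and value of joint lever below 0.05 rad and contact force between the fingers and lock_block above 4 N and contact force between the fingers and lever_arm above 4 N), for 0.3 s.
At the end, for the whole second after the job is handed in: The program finishes while the gripper holds: the cam lever is closed (under 0.05 rad), the ledge's pointer is level with the clip's point within 4 mm along the slope, and the fingers still press on the closed lever and on the lock block with more than 4 N each (all of step 2); the arm keeps its last pose, push and grip.
It fails at once if the setting clip is shifted by more than 4 mm (distance of clip_point from where it was at the start of the episode above 0.004 m).
It fails at once if a bystander is knocked over or pushed aside by more than 4 cm (angle between any of spice_jar, honey_jar, salt_shaker, pepper_mill, bean_tin's own z axis and vertical above 0.5 rad or distance of any of spice_jar, honey_jar, salt_shaker, pepper_mill, bean_tin, teaspoon, wooden_spoon from where it was at the start of the episode above 0.04 m).
It also fails if it takes over 35 s, if anything falls off the work surface, if the arm or the gripper's body presses on something with over 40 N, if the wrist force passes 120 N, or if a joint passes its speed limit or range.

## Robot

A 6-joint arm with a two-finger parallel gripper is mounted at the origin on a cart in front of the work surface, level with it; the furniture and walls round the work are solid. World frame = base frame: x ahead of the robot, y to its left, z up, the work surface at z = 0. Lengths are in m, angles in degrees, forces in N, time in s.
With the tool pointing down it reaches from about 0.375 to 0.975 m from the base axis. Payload 3.8 kg.
Tool frame: the origin (TCP) lies on the centre line of the jaws, within the pads' length; the fingertips stand 25 mm ahead of it and the grasp point (between the pads) lies 6 mm ahead of it; z points along the fingers, y is the line along which they close (so a half turn about z gives the same grasp; the last joint's range is limited). The gripper opens to 85 mm and grips with 20 to 120 N. Pads are 22 mm wide; open, the fingers measure 114 mm over their backs; the gripper's body (76 mm by 85 mm) begins 54 mm behind the grasp point. The pads swing forward as they close: fully open they stand 13 mm farther back than shut.
Start: joints at [66.469, 15.12, 91.902, -0, 72.978, -2.114], TCP at [0.246, 0.628, 0.256] pointing down, gripper open.
Joint ranges: [-150.88, 150.88], [-54.13, 125.18], [17.81, 147.31], [-75.09, 255.09], [0, 152.58], [-146.25, 146.25]. Speed limits (degrees/s): [147.25, 147.25, 180, 180, 180, 180].

## Interface

Orientations are given as [roll, pitch, yaw] about the fixed x, y, z axes, in that order (R = Rz(yaw) Ry(pitch) Rx(roll)).
In Python, from cell import arm, vision gives the robot as it stands.
- The arm moves only by the tool carry_out, never from a script. Its argument "motion" is a list of rows, each an object with "dr": the turn, a rotation vector about the tool's x, y, z normalised to -1 to 1, where 1 is 360 degrees, a list of three; "translation": the shift along the tool's x, y, z normalised to -1 to 1, where 1 is 0.05 m, a list of three; "jaw": the opening, from 0 (shut) to 1 (fully open). In form: [{"dr": [ax, ay, az], "translation": [tx, ty, tz], "jaw": jaw}, ...]. A call has 1 to 12 rows; each row shifts and turns the commanded pose from where the row before left it, along the tool's axes as they then stand; what a row does not reach is not made up. A row lasts 1/10 s, in which the tool goes at most 50 mm and 8.59 degrees, less where a joint would pass 70% of its speed; a pose out of reach is approached as far as the arm can. A call with a number of a shift or a turn outside -1 to 1 is refused whole. A call with a gripper value outside its range is refused whole. The fingers move at their own pace and stop on an object; the grip force is fixed at half the most. Time passes only in rows, so rows that do not move let the fingers close. It gives the time, the measured TCP pose, the force, the opening and the grip force at its end, in the units of the state.
- arm.state(): the state, without advancing time (a new reading comes with each control period).
- vision.camera(name): name is "scene" or "top" or "wrist"; returns a dict with "pixels" (480x640x3 uint8, blue, green, red), "camera_matrix" (3x3 intrinsics, pixels), "world_from_camera" (4x4, takes a point from camera to world coordinates). Camera axes: x right, y down, z forward; pixel columns grow to the right and rows downward; lengths in m; the calibration is good to about 2 mm. A picture is of the moment at which its call begins. There is no depth.
- arm.hand_in(): hands the job in; it is judged then, once.
The state is a dict: "t": time; "qpos": joint angles; "joint_vel": joint speeds; "tau": joint torques, N m; "tcp_pos": TCP position; "tcp_rot": TCP orientation; "force": force on the tool from outside, world axes, zero at the start; "ft_torque": the same for the moment, N m; "gripper_width": finger opening in m; "gripper_force": force on a finger pad.
Only numpy, scipy, OpenCV 4.12 (cv2) and the standard library are available. Lean on these libraries where they do the work, as an engineer would, in place of code of your own. Each camera call takes 0.05 s, during which the arm holds its last target. There are 200 camera calls.

## Working session

There is one attempt and no reset: what is moved stays moved. The work goes in short steps, Python scripts to look and compute and a tool call to move; the robot and the scene stay as the last step left them, time stands still between calls to the robot, and variables do not carry over. Pictures are saved under pics/ and viewed, at most 10 in all, crops included, and the job is handed in when it is done.

Besides the shell and the picture viewer there is one more tool, called after "Request:" as name(argument=value, ...) on one line, values as JSON. carry_out: Moves the arm, as the interface text tells. Its arguments: {"type":"object","properties":{"motion":{"type":"array","items":{"type":"object","properties":{"dr":{"type":"array","items":{"type":"number"}},"translation":{"type":"array","items":{"type":"number"}},"jaw":{"type":"number"}}}}},"required":["motion"]}

```bash
mkdir -p pics; cat > h.py <<'E'
import numpy as np, cv2
from cell import arm, vision
def shot(n,f):
    c=vision.camera(n); cv2.imwrite('pics/'+f+'.png',c['pixels']); np.savez('pics/'+f+'.npz',**c); return c
def load(f): return np.load('pics/'+f+'.npz')
def proj(c,P):
    T=np.linalg.inv(c['world_from_camera']); p=np.atleast_2d(P)@T[:3,:3].T+T[:3,3]
    q=p@c['camera_matrix'].T; return q[:,:2]/q[:,2:]
def ray(c,uv):
    T=c['world_from_camera']; d=T[:3,:3]@np.linalg.solve(c['camera_matrix'],[uv[0],uv[1],1.]); return T[:3,3],d/np.linalg.norm(d)
def onz(c,uv,z):
    o,d=ray(c,uv); return o+d*(z-o[2])/d[2]
def tri(*obs):
    A=np.zeros((3,3));b=np.zeros(3)
    for c,uv in obs:
        o,d=ray(c,uv); M=np.eye(3)-np.outer(d,d); A+=M;b+=M@o
    x=np.linalg.solve(A,b); return x,[float(np.linalg.norm(proj(c,x)[0]-uv)) for c,uv in obs]
E
python3 - <<'E'
from h import *
for n in('scene','top','wrist'):
    c=shot(n,n+'0'); print(n,c['camera_matrix'][0,0],c['world_from_camera'].round(3).tolist())
print(arm.state())
E
```

```text
scene 465.3161897476491 [[0.887, -0.341, 0.311, 0.144], [-0.461, -0.643, 0.611, -0.708], [-0.009, -0.686, -0.728, 0.983], [0.0, 0.0, 0.0, 1.0]]
top 468.06114179322736 [[-0.025, -0.995, 0.101, 0.403], [-1.0, 0.024, -0.011, 0.07], [0.008, -0.102, -0.995, 1.212], [0.0, 0.0, 0.0, 1.0]]
wrist 380.3084991528876 [[0.366, 0.881, 0.3, 0.169], [0.931, -0.346, -0.119, 0.659], [-0.001, 0.323, -0.946, 0.373], [0.0, 0.0, 0.0, 1.0]]
{'t': 0.15, 'qpos': array([ 6.64688725e+01,  1.51609543e+01,  9.19647525e+01,  2.23393923e-04,
        7.29753415e+01, -2.11342299e+00]), 'joint_vel': array([ 0.00178548,  0.0049978 , -0.24443725,  0.02212699, -0.08732465,
       -0.04558715]), 'tau': array([ 8.51277055e-04, -5.15898907e+01, -3.67962599e+01,  6.25930556e-05,
        7.98467605e-03, -7.43936027e-06]), 'tcp_pos': array([0.24626931, 0.62791062, 0.25521397]), 'tcp_rot': array([-1.79899028e+02, -3.93978651e-03,  1.58582226e+02]), 'force': array([-0.27658304,  0.42525894, -0.27028366]), 'ft_torque': array([0.03229165, 0.00156765, 0.00712464]), 'gripper_force': 0.0, 'gripper_width': 0.08549257362192864}
```

View pics/top0.png

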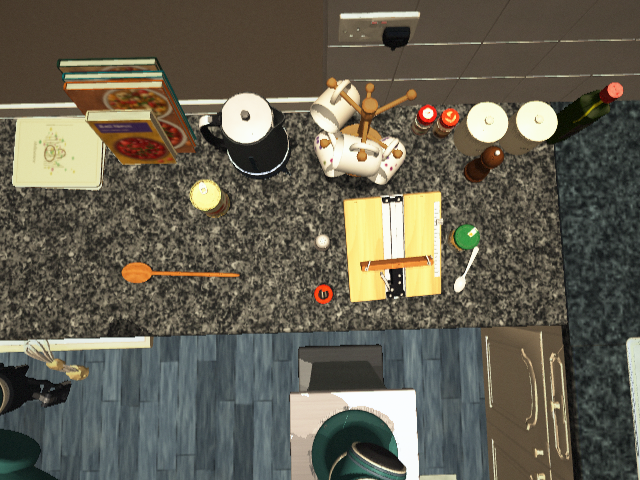

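View pics/scene0.png

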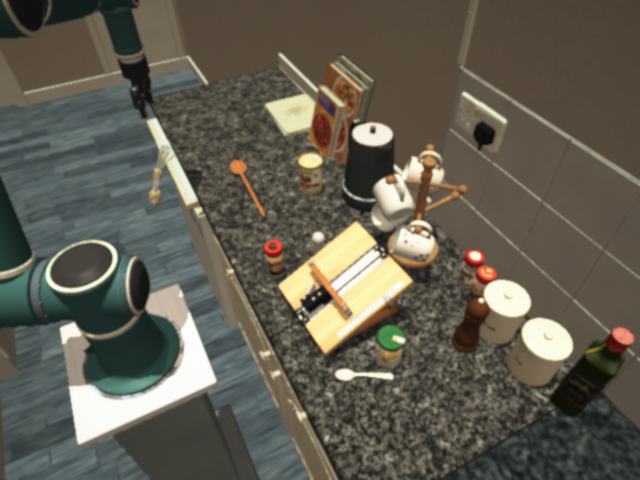

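Top view: the stand's desk spans about (345-441, 192-301), the ledge bar is at row ~264, the lock block at (393,283), the scale is on the right edge, spice jar (323,294), salt (322,241) and honey (465,237). Scene view: the stand is at (345,290). I'll zoom in on both.

```bash
python3 - <<'E'
from h import *
a=load('top0')['pixels'][185:310,335:450]; b=load('scene0')['pixels'][215:360,270:420]
cv2.imwrite('pics/ta.png',cv2.resize(a,None,fx=4.8,fy=4.8,interpolation=cv2.INTER_CUBIC))
cv2.imwrite('pics/sa.png',cv2.resize(b,None,fx=4,fy=4,interpolation=cv2.INTER_CUBIC))
E
```

```text
(no output)
```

View pics/ta.png

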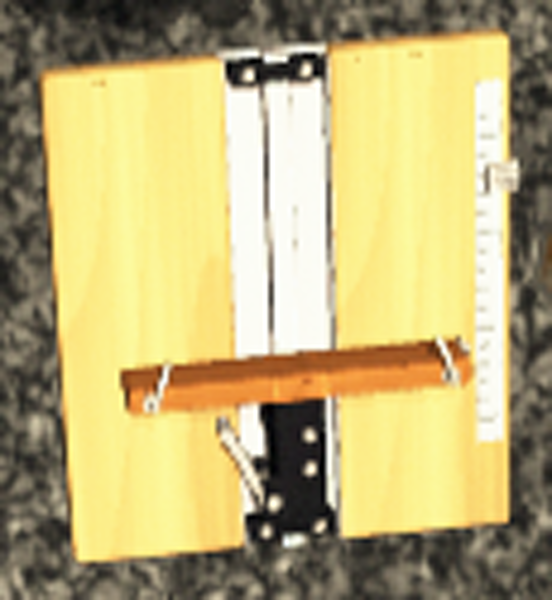

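View pics/sa.png

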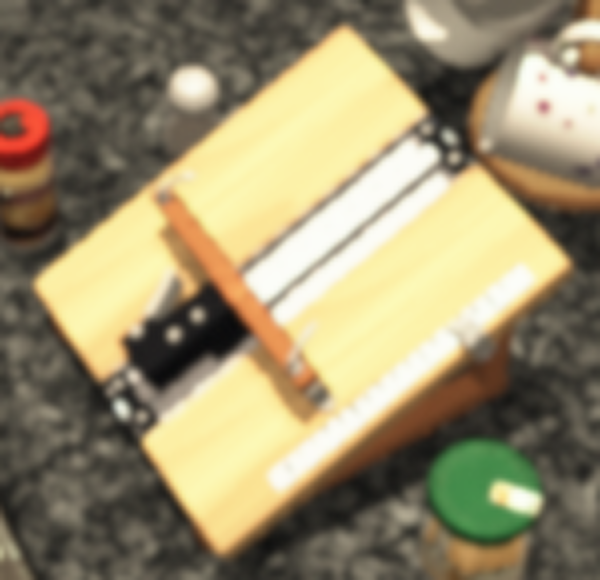

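Top crop: desk corners at crop px (44,73), (507,34), (507,523), (78,560), clip at (500,177), ledge pointer end at (470,350). Scene crop: the same corners at (346,27), (572,265), (222,555), (35,285), clip at (475,340).

```bash
cat > fit.py <<'E'
from h import *
t=load('top0');s=load('scene0')
T=lambda u,v:np.array([335+u/4.8-.4,185+v/4.8-.4]); S=lambda u,v:np.array([270+u/4-.4,215+v/4-.4])
pts={'RL':(T(44,73),S(346,27)),'RR':(T(507,34),S(572,265)),'FR':(T(507,523),S(222,555)),'FL':(T(78,560),S(35,285))}
L={}
c,sn=np.cos(np.radians(25)),np.sin(np.radians(25))
for k,(a,b) in pts.items():
    x,e=tri((t,a),(s,b)); L[k]=x; print(k,x.round(4),np.round(e,2))
print('edges',[round(float(np.linalg.norm(L[a]-L[b])),4) for a,b in('RL RR','FL FR','FL RL','FR RR') for a,b in[(a,b)]] if 0 else [round(float(np.linalg.norm(L[a]-L[b])),4) for a,b in (('RL','RR'),('FL','FR'),('FL','RL'),('FR','RR'))])
# fit stand pose (x,y,yaw) by rigid 2D procrustes
M={'RL':(-.118+.262*c,.115,.034+.262*sn),'RR':(-.118+.262*c,-.115,.034+.262*sn),'FR':(-.118,-.115,.034),'FL':(-.118,.115,.034)}
from scipy.optimize import least_squares
def W(p,m):
    R=np.array([[np.cos(p[2]),-np.sin(p[2]),0],[np.sin(p[2]),np.cos(p[2]),0],[0,0,1]]); return R@np.array(m)+[p[0],p[1],0]
f=lambda p:np.concatenate([np.r_[proj(t,W(p,M[k]))[0]-pts[k][0],proj(s,W(p,M[k]))[0]-pts[k][1]] for k in M])
r=least_squares(f,[.4,0,0]); print('pose',r.x,np.degrees(r.x[2]),r.fun.round(1))
p=r.x
def desk(x,y,z):  # x up slope from front edge, y left, z off desk
    return W(p,(-.118+c*x-sn*z,y,.034+sn*x+c*z))
yaw=p[2]
Rd=np.array([[np.cos(yaw),-np.sin(yaw),0],[np.sin(yaw),np.cos(yaw),0],[0,0,1]])@np.array([[c,0,-sn],[0,1,0],[sn,0,c]])
def deskc(P): return Rd.T@(np.asarray(P)-desk(0,0,0))
def ondesk(cm,uv,z):
    o,d=ray(cm,uv); o2=deskc(o); d2=Rd.T@d; return o2+d2*(z-o2[2])/d2[2]
if __name__=='__main__':
    print('clip pt',ondesk(t,T(485,177),.0035),ondesk(s,S(465,335),.0035))
    print('ledge R end',ondesk(t,T(470,348),.0035),'bar dh top L,R',ondesk(t,T(128,412),.036),ondesk(t,T(470,385),.036), 'uphill top',ondesk(t,T(122,375),.036))
E
python3 fit.py
```

```text
RL [0.6114 0.0137 0.1426] [0.1  0.09]
RR [ 0.6271 -0.2127  0.1402] [0.5 0.5]
FR [ 0.3906 -0.2284  0.0317] [0.87 0.96]
FL [ 0.3757 -0.0025  0.0333] [0.24 0.23]
edges [0.227, 0.2264, 0.2603, 0.2606]
pose [ 0.49995881 -0.10768398  0.06603018] 3.7832504790772954 [-0.5 -0.1 -0.1 -0.9  1.5 -0.8  0.1 -0.5  1.2 -0.5 -0.9  0.4 -0.6  0.2
 -0.9 -0.5]
clip pt [ 0.19021842 -0.09968235  0.0035    ] [ 0.18857517 -0.10848048  0.0035    ]
ledge R end [ 0.1004071  -0.09186974  0.0035    ] bar dh top L,R [0.09630134 0.0863179  0.036     ] [ 0.09401537 -0.08326253  0.036     ] uphill top [0.11611238 0.08819056 0.036     ]
```

```bash
cat > plan.py <<'E'
from fit import *
from scipy.spatial.transform import Rotation as Ro
RT=np.column_stack([-Rd[:,0],Rd[:,1],-Rd[:,2]])
def plan(target,n,turn=True,show=True):
    s=arm.state(); P=s['tcp_pos'].copy(); R=Ro.from_euler('xyz',s['tcp_rot'],degrees=True)
    dv=(R.inv()*Ro.from_matrix(RT)).as_rotvec(degrees=True); print('turn',dv.round(2),'desk tcp',deskc(P).round(4))
    k=int(np.ceil(np.linalg.norm(dv)/8.3)) if turn else 0; out=[]
    for i in range(n):
        d=np.clip(R.inv().apply((target-P)/(n-i))/.05,-1,1).round(2)
        r=(dv/k/360).round(4) if i<k else np.zeros(3)
        out.append('{"dr":%s,"translation":%s,"jaw":1}'%(r.tolist(),d.tolist()))
        P=P+R.apply(d*.05); R=R*Ro.from_rotvec(r*360,degrees=True)
    print(',\n'.join(out)); print('end',P,'err',target-P, (R.inv()*Ro.from_matrix(RT)).magnitude()*57.3)
E
python3 - <<'E'
from plan import *
g=desk(.10,-.02,.17); print(g); plan(g,20)
E
```

```text
RL [0.6114 0.0137 0.1426] [0.1  0.09]
RR [ 0.6271 -0.2127  0.1402] [0.5 0.5]
FR [ 0.3906 -0.2284  0.0317] [0.87 0.96]
FL [ 0.3757 -0.0025  0.0333] [0.24 0.23]
edges [0.227, 0.2264, 0.2603, 0.2606]
pose [ 0.49995881 -0.10768398  0.06603018] 3.7832504790772954 [-0.5 -0.1 -0.1 -0.9  1.5 -0.8  0.1 -0.5  1.2 -0.5 -0.9  0.4 -0.6  0.2
 -0.9 -0.5]
[ 0.40228034 -0.13418677  0.23033415]
turn [ -5.59 -24.62 -24.78] desk tcp [0.015  0.7507 0.2371]
{"dr":[-0.0031, -0.0137, -0.0138],"translation":[-0.42, -0.65, 0.03],"jaw":1},
{"dr":[-0.0031, -0.0137, -0.0138],"translation":[-0.36, -0.69, 0.05],"jaw":1},
{"dr":[-0.0031, -0.0137, -0.0138],"translation":[-0.3, -0.72, 0.06],"jaw":1},
{"dr":[-0.0031, -0.0137, -0.0138],"translation":[-0.23, -0.74, 0.07],"jaw":1},
{"dr":[-0.0031, -0.0137, -0.0138],"translation":[-0.16, -0.76, 0.07],"jaw":1},
{"dr":[0.0, 0.0, 0.0],"translation":[-0.08, -0.77, 0.07],"jaw":1},
{"dr":[0.0, 0.0, 0.0],"translation":[-0.08, -0.77, 0.07],"jaw":1},
{"dr":[0.0, 0.0, 0.0],"translation":[-0.08, -0.77, 0.07],"jaw":1},
{"dr":[0.0, 0.0, 0.0],"translation":[-0.08, -0.77, 0.07],"jaw":1}
[... 153 characters left out ...]
0.0],"translation":[-0.09, -0.77, 0.07],"jaw":1},
{"dr":[0.0, 0.0, 0.0],"translation":[-0.08, -0.77, 0.06],"jaw":1},
{"dr":[0.0, 0.0, 0.0],"translation":[-0.09, -0.77, 0.07],"jaw":1},
{"dr":[0.0, 0.0, 0.0],"translation":[-0.08, -0.77, 0.06],"jaw":1},
{"dr":[0.0, 0.0, 0.0],"translation":[-0.09, -0.77, 0.07],"jaw":1},
{"dr":[0.0, 0.0, 0.0],"translation":[-0.08, -0.77, 0.06],"jaw":1},
{"dr":[0.0, 0.0, 0.0],"translation":[-0.09, -0.77, 0.07],"jaw":1},
{"dr":[0.0, 0.0, 0.0],"translation":[-0.08, -0.77, 0.06],"jaw":1},
{"dr":[0.0, 0.0, 0.0],"translation":[-0.09, -0.78, 0.07],"jaw":1}
end [ 0.40239216 -0.13419535  0.23016095] err [-1.11823953e-04  8.57606219e-06  1.73202167e-04] 0.07686481456215521
```

Request:
carry_out(motion=[{"dr":[-0.0031,-0.0137,-0.0138],"translation":[-0.42,-0.65,0.03],"jaw":1},{"dr":[-0.0031,-0.0137,-0.0138],"translation":[-0.36,-0.69,0.05],"jaw":1},{"dr":[-0.0031,-0.0137,-0.0138],"translation":[-0.3,-0.72,0.06],"jaw":1},{"dr":[-0.0031,-0.0137,-0.0138],"translation":[-0.23,-0.74,0.07],"jaw":1},{"dr":[-0.0031,-0.0137,-0.0138],"translation":[-0.16,-0.76,0.07],"jaw":1},{"dr":[0,0,0],"translation":[-0.08,-0.77,0.07],"jaw":1},{"dr":[0,0,0],"translation":[-0.08,-0.77,0.07],"jaw":1},{"dr":[0,0,0],"translation":[-0.08,-0.77,0.07],"jaw":1},{"dr":[0,0,0],"translation":[-0.08,-0.77,0.07],"jaw":1},{"dr":[0,0,0],"translation":[0,0,0],"jaw":1}])

```text
t: 1.15
tcp_pos: [0.316, 0.2812, 0.2424]
tcp_rot: [-179.9, 25.0, -176.4]
force: [-0.7, -0.2, 0.1]
gripper_width: 0.085
gripper_force: 0.0
```

```bash
sed -i 's/^    x,e=tri.*/    L[k]=tri((t,a),(s,b))[0]/; /^print(.edges/d; s/^r=least_squares(f,\[.4,0,0\]);.*/r=least_squares(f,[.4,0,0])/' fit.py
python3 - <<'E'
from plan import *
print(arm.state()['qpos']);g=desk(.10,-.02,.17); plan(g,11)
E
```

```text
[ 52.27544349 -24.15807385 132.99701805 -22.5364695   56.19652755
 -31.13515355]
turn [-0.13  0.04 -0.16] desk tcp [0.0519 0.4002 0.2058]
{"dr":[-0.0004, 0.0001, -0.0004],"translation":[-0.09, -0.76, 0.07],"jaw":1},
{"dr":[0.0, 0.0, 0.0],"translation":[-0.09, -0.76, 0.06],"jaw":1},
{"dr":[0.0, 0.0, 0.0],"translation":[-0.09, -0.76, 0.07],"jaw":1},
{"dr":[0.0, 0.0, 0.0],"translation":[-0.09, -0.77, 0.06],"jaw":1},
{"dr":[0.0, 0.0, 0.0],"translation":[-0.09, -0.76, 0.07],"jaw":1},
{"dr":[0.0, 0.0, 0.0],"translation":[-0.09, -0.77, 0.06],"jaw":1},
{"dr":[0.0, 0.0, 0.0],"translation":[-0.09, -0.76, 0.07],"jaw":1},
{"dr":[0.0, 0.0, 0.0],"translation":[-0.08, -0.77, 0.06],"jaw":1},
{"dr":[0.0, 0.0, 0.0],"translation":[-0.09, -0.76, 0.07],"jaw":1},
{"dr":[0.0, 0.0, 0.0],"translation":[-0.08, -0.77, 0.06],"jaw":1},
{"dr":[0.0, 0.0, 0.0],"translation":[-0.09, -0.76, 0.07],"jaw":1}
end [ 0.40257862 -0.13397237  0.23023698] err [-2.98282451e-04 -2.14400640e-04  9.71651469e-05] 0.018048966893113312
```

```bash
python3 - <<'E'
from plan import *
g=desk(.17,-.02,.18); print(g);plan(g,11,False)
E
```

```text
[ 0.46136666 -0.13027961  0.26898051]
turn [-0.13  0.04 -0.16] desk tcp [0.0519 0.4002 0.2058]
{"dr":[0.0, 0.0, 0.0],"translation":[-0.22, -0.76, 0.05],"jaw":1},
{"dr":[0.0, 0.0, 0.0],"translation":[-0.22, -0.76, 0.05],"jaw":1},
{"dr":[0.0, 0.0, 0.0],"translation":[-0.22, -0.76, 0.05],"jaw":1},
{"dr":[0.0, 0.0, 0.0],"translation":[-0.22, -0.76, 0.05],"jaw":1},
{"dr":[0.0, 0.0, 0.0],"translation":[-0.21, -0.77, 0.05],"jaw":1},
{"dr":[0.0, 0.0, 0.0],"translation":[-0.22, -0.76, 0.05],"jaw":1},
{"dr":[0.0, 0.0, 0.0],"translation":[-0.21, -0.77, 0.05],"jaw":1},
{"dr":[0.0, 0.0, 0.0],"translation":[-0.22, -0.76, 0.05],"jaw":1},
{"dr":[0.0, 0.0, 0.0],"translation":[-0.21, -0.77, 0.05],"jaw":1},
{"dr":[0.0, 0.0, 0.0],"translation":[-0.22, -0.76, 0.04],"jaw":1},
{"dr":[0.0, 0.0, 0.0],"translation":[-0.21, -0.77, 0.05],"jaw":1}
end [ 0.46127099 -0.13045654  0.26872539] err [9.56688742e-05 1.76927301e-04 2.55114437e-04] 0.21169415501071892
```

Front-load the outward part.

Request:
carry_out(motion=[{"translation":[-0.6,-0.76,0.05],"dr":[0,0,0],"jaw":1},{"translation":[-0.6,-0.76,0.05],"dr":[0,0,0],"jaw":1},{"translation":[-0.6,-0.76,0.05],"dr":[0,0,0],"jaw":1},{"translation":[-0.56,-0.76,0.05],"dr":[0,0,0],"jaw":1},{"translation":[0,-0.77,0.05],"dr":[0,0,0],"jaw":1},{"translation":[0,-0.76,0.05],"dr":[0,0,0],"jaw":1},{"translation":[0,-0.77,0.05],"dr":[0,0,0],"jaw":1},{"translation":[0,-0.76,0.05],"dr":[0,0,0],"jaw":1},{"translation":[0,-0.77,0.05],"dr":[0,0,0],"jaw":1},{"translation":[0,-0.76,0.05],"dr":[0,0,0],"jaw":1},{"translation":[0,-0.77,0.05],"dr":[0,0,0],"jaw":1},{"translation":[0,0,0],"dr":[0,0,0],"jaw":1}])

```text
t: 2.35
tcp_pos: [0.4632, -0.1298, 0.2682]
tcp_rot: [180.0, 25.1, -176.5]
force: [0.3, 0.1, 0.4]
gripper_width: 0.0855
gripper_force: 0.0
```

```bash
python3 - <<'E'
from plan import *
w=shot('wrist','w1'); print(arm.state()['qpos']); plan(desk(.1,0,.18),1)
for P in [(0.094,0,0),(.101,-.0935,.0035),(.19,-.0985,.0035),(0,.115,0),(0,-.115,0),(.262,-.115,0)]: print(P,proj(w,desk(*P)).round(1))
E
```

```text
[ -26.75678259  -21.47476704  128.57674533   15.80920764   52.07832562
 -127.75661655]
turn [ 0.    0.02 -0.25] desk tcp [ 0.1711 -0.0176  0.1784]
{"dr":[0.0, 0.0, -0.0007],"translation":[1.0, 0.35, -0.03],"jaw":1}
end [ 0.41591529 -0.11316667  0.24823591] err [-0.01917157 -0.00134254 -0.00883869] 0.018007509620498192
(0.094, 0, 0) [[348.4 116.4]]
(0.101, -0.0935, 0.0035) [[222.1 127.2]]
(0.19, -0.0985, 0.0035) [[226.  240.8]]
(0, 0.115, 0) [[524.9 -34.2]]
(0, -0.115, 0) [[177.1 -31.5]]
(0.262, -0.115, 0) [[215.5 316.3]]
```

View pics/w1.png

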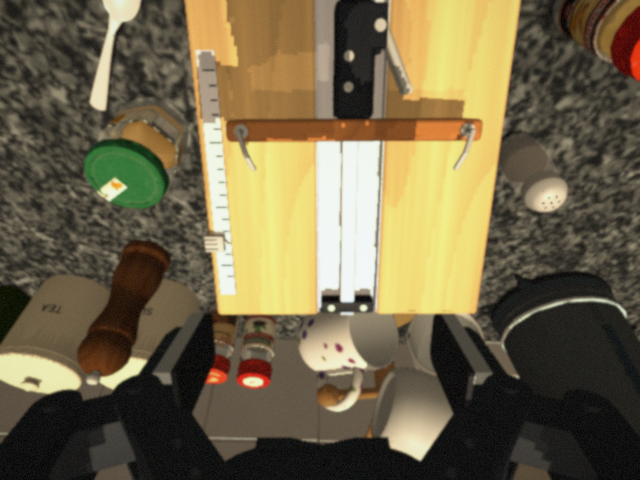

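Wrist view: clip body near (214,242) with its point at ~(229,242), bar rows 120–140, block/bar junction (353,119), lever tip (408,92). All agree with the fitted pose. Next I'll zoom on the pointer and clip.

```bash
python3 - <<'E'
from h import *
a=load('w1')['pixels']
cv2.imwrite('pics/wa.png',cv2.resize(np.hstack([a[110:150,195:260],a[222:262,195:260]]),None,fx=6,fy=12,interpolation=cv2.INTER_CUBIC))
E
```

```text
(no output)
```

View pics/wa.png

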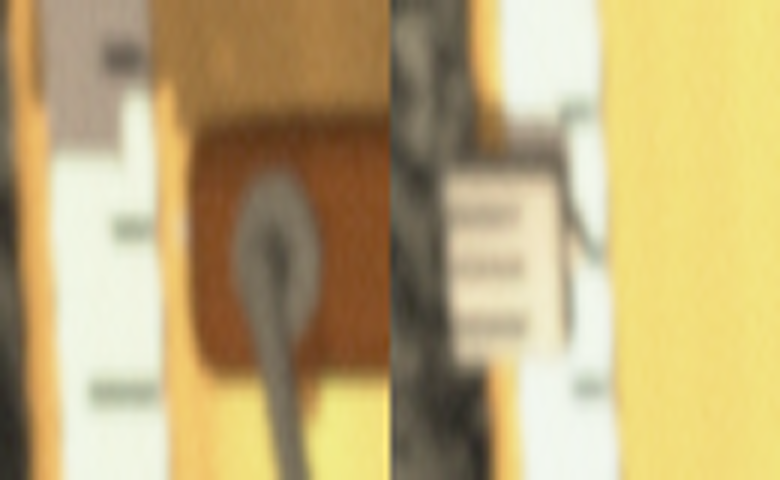

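```bash
python3 - <<'E'
from plan import *
w=load('w1')
print('clip',ondesk(w,(230.8,243.5),.0035),'ptr',ondesk(w,(225,128),.0035),'clip body c',ondesk(w,(214,243.7),.006),'lever tip',ondesk(w,(409,92),.0265),'block L,R',ondesk(w,(335,119),.032),ondesk(w,(372,119),.032))
g=desk(.074,.0045,.095); plan(g,6)
E
```

```text
clip [ 0.19232972 -0.09474919  0.0035    ] ptr [ 0.10155861 -0.09140407  0.0035    ] clip body c [ 0.19153856 -0.1077474   0.006     ] lever tip [0.07834788 0.03821255 0.0265    ] block L,R [ 0.09496637 -0.01085995  0.032     ] [0.09511508 0.01366667 0.032     ]
turn [ 0.    0.02 -0.25] desk tcp [ 0.1711 -0.0176  0.1784]
{"dr":[0.0, 0.0, -0.0007],"translation":[0.32, 0.07, 0.28],"jaw":1},
{"dr":[0.0, 0.0, 0.0],"translation":[0.32, 0.07, 0.28],"jaw":1},
{"dr":[0.0, 0.0, 0.0],"translation":[0.33, 0.08, 0.28],"jaw":1},
{"dr":[0.0, 0.0, 0.0],"translation":[0.32, 0.07, 0.28],"jaw":1},
{"dr":[0.0, 0.0, 0.0],"translation":[0.33, 0.08, 0.27],"jaw":1},
{"dr":[0.0, 0.0, 0.0],"translation":[0.32, 0.07, 0.28],"jaw":1}
end [ 0.40894087 -0.10927033  0.15130848] err [-1.62454697e-04  6.67579982e-05  6.45064813e-05] 0.018007509620498192
```

Request:
carry_out(motion=[{"dr":[0,0,-0.0007],"translation":[0.32,0.08,0.28],"jaw":1},{"dr":[0,0,0],"translation":[0.32,0.08,0.28],"jaw":1},{"dr":[0,0,0],"translation":[0.32,0.08,0.28],"jaw":1},{"dr":[0,0,0],"translation":[0.32,0.08,0.28],"jaw":1},{"dr":[0,0,0],"translation":[0.32,0.08,0.28],"jaw":1},{"dr":[0,0,0],"translation":[0.32,0.08,0.27],"jaw":1},{"dr":[0,0,0],"translation":[0,0,0],"jaw":1},{"dr":[0,0,0],"translation":[0,0,0],"jaw":1}])

```text
t: 3.2
tcp_pos: [0.4099, -0.1044, 0.1522]
tcp_rot: [-180.0, 25.1, -175.8]
force: [0.0, -0.2, 0.1]
gripper_width: 0.0852
gripper_force: 0.0
```

```bash
python3 - <<'E'
from plan import *
print(arm.state()['qpos'].round(1)); plan(desk(.075,.006,.034),6)
E
```

```text
[ -27.5  -22.6  142.1   20.    40.5 -134.6]
turn [0.13 0.08 0.35] desk tcp [0.0756 0.0092 0.0951]
{"dr":[0.0004, 0.0002, 0.001],"translation":[0.0, -0.01, 0.2],"jaw":1},
{"dr":[0.0, 0.0, 0.0],"translation":[0.0, -0.01, 0.2],"jaw":1},
{"dr":[0.0, 0.0, 0.0],"translation":[0.0, -0.01, 0.21],"jaw":1},
{"dr":[0.0, 0.0, 0.0],"translation":[0.0, -0.01, 0.2],"jaw":1},
{"dr":[0.0, 0.0, 0.0],"translation":[0.01, -0.01, 0.21],"jaw":1},
{"dr":[0.0, 0.0, 0.0],"translation":[0.0, -0.01, 0.2],"jaw":1}
end [ 0.43538985 -0.1057185   0.09671135] err [-8.25326010e-05 -2.27531926e-04 -2.00515137e-04] 0.017022532466102153
```

Request:
carry_out(motion=[{"dr":[0.0004,0.0002,0.001],"translation":[0,-0.01,0.2],"jaw":1},{"dr":[0,0,0],"translation":[0,-0.01,0.2],"jaw":1},{"dr":[0,0,0],"translation":[0,-0.01,0.2],"jaw":1},{"dr":[0,0,0],"translation":[0,-0.01,0.2],"jaw":1},{"dr":[0,0,0],"translation":[0,-0.01,0.2],"jaw":1},{"dr":[0,0,0],"translation":[0,-0.01,0.2],"jaw":1},{"dr":[0,0,0],"translation":[0,0,0],"jaw":1},{"dr":[0,0,0],"translation":[0,0,0],"jaw":1}])

```text
t: 4.0
tcp_pos: [0.4349, -0.1067, 0.097]
tcp_rot: [180.0, 24.9, -176.3]
force: [0.8, -0.6, 0.5]
gripper_width: 0.0856
gripper_force: 0.0
```

```bash
python3 - <<'E'
from plan import *
w=shot('wrist','w2'); t2=shot('top','t2')
print(arm.state()['qpos'].round(1)); plan(desk(.155,.006,.034),12)
E
```

```text
[ -25.6  -13.3  142.6   23.8   30.7 -137.7]
turn [-0.08  0.03 -0.08] desk tcp [0.0755 0.005  0.0353]
{"dr":[-0.0002, 0.0001, -0.0002],"translation":[-0.13, 0.0, 0.0],"jaw":1},
{"dr":[0.0, 0.0, 0.0],"translation":[-0.13, 0.0, 0.0],"jaw":1},
{"dr":[0.0, 0.0, 0.0],"translation":[-0.13, 0.0, 0.0],"jaw":1},
{"dr":[0.0, 0.0, 0.0],"translation":[-0.13, 0.0, 0.0],"jaw":1},
{"dr":[0.0, 0.0, 0.0],"translation":[-0.13, 0.0, 0.0],"jaw":1},
{"dr":[0.0, 0.0, 0.0],"translation":[-0.13, 0.0, 0.0],"jaw":1},
{"dr":[0.0, 0.0, 0.0],"translation":[-0.13, 0.0, 0.0],"jaw":1},
{"dr":[0.0, 0.0, 0.0],"translation":[-0.14, 0.0, 0.01],"jaw":1},
{"dr":[0.0, 0.0, 0.0],"translation":[-0.13, 0.01, 0.0],"jaw":1},
{"dr":[0.0, 0.0, 0.0],"translation":[-0.14, 0.0, 0.01],"jaw":1},
{"dr":[0.0, 0.0, 0.0],"translation":[-0.13, 0.01, 0.0],"jaw":1},
{"dr":[0.0, 0.0, 0.0],"translation":[-0.14, 0.0, 0.01],"jaw":1}
end [ 0.50776957 -0.10115676  0.1301494 ] err [-1.15631593e-04 -5.25992642e-06  1.70894232e-04] 0.014858285458949488
```

View pics/w2.png

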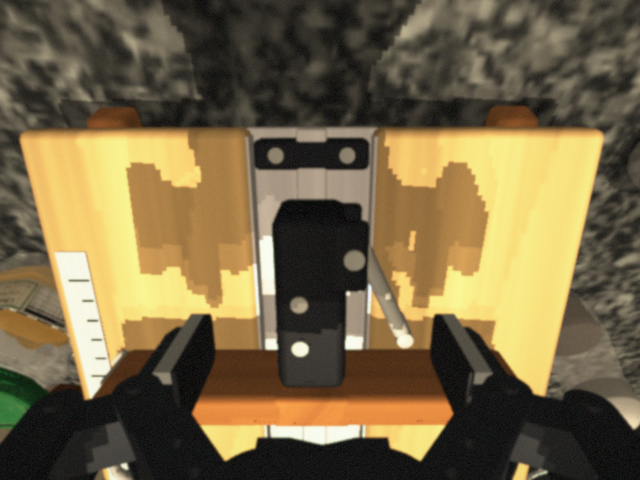

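The wrist view shows the fingers straddling the block (275–345) and the open lever (tip at (405,340)), with the bar at rows 350–425. I'll check how low the open tips are by projecting them.

```bash
python3 - <<'E'
from plan import *
w=load('w2');s=arm.state();R=Ro.from_euler('xyz',s['tcp_rot'],degrees=True)
for z in(.006,.012,.018,.025):
  print(z,[proj(w,s['tcp_pos']+R.apply([x,y,z])).round(0).tolist()[0] for x in(-.011,.011) for y in(-.0427,.0427)])
print('face top/desk',proj(w,desk(.0945,0.0,.032)).round(),proj(w,desk(.0945,.08,.036)).round())
E
```

```text
0.006 [[211.0, 368.0], [431.0, 367.0], [205.0, 318.0], [437.0, 317.0]]
0.012 [[215.0, 358.0], [427.0, 358.0], [210.0, 309.0], [432.0, 309.0]]
0.018 [[219.0, 349.0], [423.0, 349.0], [214.0, 302.0], [428.0, 302.0]]
0.025 [[223.0, 339.0], [419.0, 339.0], [218.0, 294.0], [424.0, 293.0]]
face top/desk [[308. 389.]] [[520. 396.]]
```

Request:
carry_out(motion=[{"dr":[0,0,0],"translation":[0,0.01,0.06],"jaw":1},{"dr":[0,0,0],"translation":[0,0.01,0.06],"jaw":1},{"dr":[0,0,0],"translation":[-0.06,0,0],"jaw":1},{"dr":[0,0,0],"translation":[-0.06,0,0],"jaw":1},{"dr":[0,0,0],"translation":[-0.06,0,0],"jaw":1},{"dr":[0,0,0],"translation":[-0.06,0,0],"jaw":1},{"dr":[0,0,0],"translation":[-0.1,0,0],"jaw":1},{"dr":[0,0,0],"translation":[-0.1,0,0],"jaw":1},{"dr":[0,0,0],"translation":[-0.1,0,0],"jaw":1},{"dr":[0,0,0],"translation":[-0.1,0,0],"jaw":1}])

```text
t: 5.1
tcp_pos: [0.4667, -0.1035, 0.1057]
tcp_rot: [-180.0, 25.0, -176.3]
force: [-1.5, 1.1, -1.1]
gripper_width: 0.0854
gripper_force: 1.0
```

```bash
python3 - <<'E'
from plan import *
s=arm.state();print(s['qpos'].round(1),s['force'],Rd.T@s['force']); plan(desk(.155,.006,.029),1)
E
```

```text
[ -22.8  -10.2  139.2   22.    30.2 -133.6] [-1.46670126  1.0977747  -1.12057513] [-1.73431438  1.19215861 -0.42769378]
turn [-0.04 -0.03 -0.07] desk tcp [0.1074 0.0064 0.029 ]
{"dr":[-0.0001, -0.0001, -0.0002],"translation":[-0.95, -0.01, -0.0],"jaw":1}
end [ 0.50970144 -0.10123347  0.12572072] err [6.09803367e-05 2.10871038e-04 6.80339188e-05] 0.012649346012472277
```

Request:
carry_out(motion=[{"dr":[0,0,0],"translation":[-0.12,0,0],"jaw":1},{"dr":[0,0,0],"translation":[-0.12,0,0],"jaw":1},{"dr":[0,0,0],"translation":[-0.12,0,0],"jaw":1},{"dr":[0,0,0],"translation":[-0.12,0,0],"jaw":1},{"dr":[0,0,0],"translation":[-0.12,0,0],"jaw":1},{"dr":[0,0,0],"translation":[-0.12,0,0],"jaw":1},{"dr":[0,0,0],"translation":[-0.12,0,0],"jaw":1},{"dr":[0,0,0],"translation":[-0.12,0,0],"jaw":1},{"dr":[0,0,0],"translation":[-0.12,0,0],"jaw":1},{"dr":[0,0,0],"translation":[-0.1,0,0],"jaw":1},{"dr":[0,0,0],"translation":[0,0,0],"jaw":1}])

```text
t: 6.2
tcp_pos: [0.5212, -0.1007, 0.1317]
tcp_rot: [-179.9, 25.1, -176.3]
force: [-2.2, 0.3, -0.0]
gripper_width: 0.0853
gripper_force: 0.6
```

```bash
python3 - <<'E'
from plan import *
s=arm.state();print(Rd.T@s['force']); plan(desk(.1735,.006,.029),1)
a=[]
for n,f in(('top','t3'),('scene','s3'),('wrist','w3')):
    c=shot(n,f)
    u,v=proj(c,desk(.19,-.096,.0035))[0].astype(int); print(n,u,v)
    p=cv2.copyMakeBorder(c['pixels'],40,40,40,40,cv2.BORDER_CONSTANT)
    u=np.clip(u,0,639);v=np.clip(v,0,479)
    r=22 if n!='wrist' else 40
    a.append(cv2.resize(p[v+40-r:v+40+r,u+40-r:u+40+r],(264,264),interpolation=cv2.INTER_CUBIC))
cv2.imwrite('pics/c3.png',np.hstack(a))
E
```

```text
[-2.0094352   0.46770384  0.92998484]
turn [-0.12  0.12 -0.06] desk tcp [0.1679 0.0056 0.0295]
{"dr":[-0.0003, 0.0003, -0.0002],"translation":[-0.11, 0.01, 0.01],"jaw":1}
end [ 0.5263803  -0.09982852  0.13357552] err [ 1.12273407e-04 -8.77704663e-05  3.16722624e-05] 0.024338186630924383
top 434 221
scene 383 294
wrist 95 358
```

View pics/c3.png

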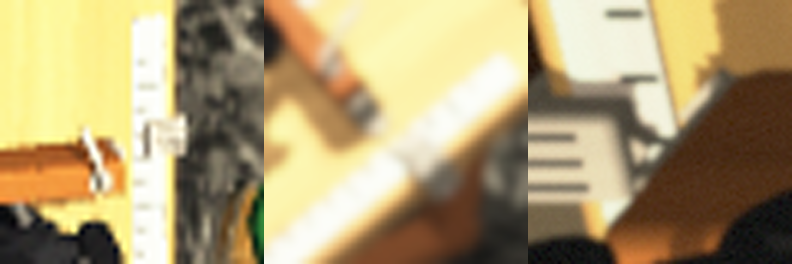

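The crops show the bar end just downhill of the clip: the top view has the pointer at crop row ~155 and the clip at ~135. In the wrist view the clip's centre stripe is at about (64,367) full-frame. I'll compute the gap.

```bash
cat > bar.py <<'E'
from plan import *
def edges(c,q0,ys=(-.08,-.07,-.06,.06,.07,.08)):
    # uphill top edge and colour change along desk x at several y, orange test by saturation/hue
    out=[]
    hsv=cv2.cvtColor(c['pixels'],cv2.COLOR_BGR2HSV).astype(np.float32)
    for y in ys:
        xs=np.arange(q0-.05,q0+.06,.0005)
        uv=np.array([proj(c,desk(x,y,.036))[0] for x in xs],np.float32)
        pr=cv2.remap(c['pixels'].astype(np.float32),uv[:,:1],uv[:,1:],cv2.INTER_LINEAR)[:,0,1] # green
        m=pr<(pr.min()+np.percentile(pr,90))/2
        i=np.where(m)[0]; out.append((round(float(xs[i[0]]),4),round(float(xs[i[-1]]),4)))
    return out
E
python3 - <<'E'
from bar import *
print('t0',edges(load('top0'),.1)); print('t3',edges(load('t3'),.185))
w1,w3=load('w1'),load('w3')
for f in('w1','w3'):
  print(f)
x,e=tri((w1,np.array([211.7,244.3])),(w3,np.array([64.1,367.1]))); print('clip stripe',deskc(x).round(4),e)
x,e=tri((w1,np.array([211.7,244.3])),(load('top0'),T(503,177))); print('clip w1/top',deskc(x).round(4),e)
for z in(.004,.007,.01): print(z,ondesk(w1,(211.7,244.3),z).round(4),ondesk(w3,(64.1,367.1),z).round(4),ondesk(load('t3'),(434-22+165/6,221-22+134/6),z).round(4))
E
```

```text
t0 [(0.0955, 0.1135), (0.1035, 0.111), (0.0975, 0.12), (0.096, 0.119), (0.112, 0.1195), (0.0965, 0.119)]
t3 [(0.135, 0.195), (0.135, 0.1935), (0.135, 0.2005), (0.135, 0.2), (0.135, 0.2005), (0.1785, 0.201)]
w1
w3
clip stripe [ 0.1925 -0.1096  0.0056] [0.4633671350581967, 0.851684818650237]
clip w1/top [ 0.191  -0.108   0.0088] [1.013287829316177, 0.3413187352452981]
0.004 [ 0.1928 -0.1103  0.004 ] [ 0.194  -0.1107  0.004 ] [ 0.1899 -0.1088  0.004 ]
0.007 [ 0.1917 -0.1094  0.007 ] [ 0.1917 -0.1082  0.007 ] [ 0.1908 -0.1079  0.007 ]
0.01 [ 0.1906 -0.1084  0.01  ] [ 0.1894 -0.1058  0.01  ] [ 0.1918 -0.1071  0.01  ]
```

```bash
sed -i 's/-.08,-.07,-.06,.06,.07,.08)/-.08,-.07,-.06,.06,.07,.08),z=.036,lo=.05/; s/desk(x,y,.036)/desk(x,y,z)/; s/q0-.05,/q0-lo,/' bar.py
python3 - <<'E'
from bar import *
print('t0',edges(load('top0'),.1,z=0)); print('t3',edges(load('t3'),.185,z=0))
ys=(.075,.08,.0825,-.078,-.082)
print('t0',edges(load('top0'),.1,ys,lo=.02)); print('t3',edges(load('t3'),.185,ys,lo=.02))
E
```

```text
t0 [(0.0805, 0.104), (0.0825, 0.1055), (0.081, 0.105), (0.081, 0.1035), (0.0905, 0.1045), (0.081, 0.104)]
t3 [(0.135, 0.1805), (0.135, 0.189), (0.135, 0.1895), (0.135, 0.189), (0.135, 0.189), (0.1665, 0.1895)]
t0 [(0.098, 0.119), (0.0965, 0.119), (0.096, 0.1185), (0.104, 0.1195), (0.0955, 0.1125)]
t3 [(0.165, 0.2005), (0.1785, 0.201), (0.1785, 0.201), (0.165, 0.2005), (0.1785, 0.1935)]
```

Request:
carry_out(motion=[{"dr":[0,0,0],"translation":[-0.05,0,0],"jaw":1},{"dr":[0,0,0],"translation":[-0.05,0,0],"jaw":1},{"dr":[0,0,0],"translation":[0,0,0],"jaw":1}])

```text
t: 6.65
tcp_pos: [0.5248, -0.1002, 0.1331]
tcp_rot: [-179.9, 25.0, -176.3]
force: [-0.5, -0.6, -0.7]
gripper_width: 0.0852
gripper_force: 0.6
```

```bash
python3 - <<'E'
from bar import *
s=arm.state();print(Rd.T@s['force'],deskc(s['tcp_pos']))
c=shot('top','t4');w=shot('wrist','w4');shot('scene','s4')
ys=(.08,.0825,-.082); print(edges(c,.19,ys,lo=.02),edges(c,.19,(.06,.07,-.07),z=.01))
cv2.imwrite('pics/c4.png',np.hstack([cv2.resize(w['pixels'][320:400,40:130],(495,440),interpolation=cv2.INTER_CUBIC),cv2.resize(c['pixels'][208:238,420:445],(300,440),interpolation=cv2.INTER_CUBIC)]))
E
```

```text
[-0.76671582 -0.53369806 -0.40092095] [0.17170685 0.0058439  0.02922349]
[(0.1805, 0.2045), (0.181, 0.2045), (0.184, 0.199)] [(0.14, 0.196), (0.14, 0.1955), (0.14, 0.1965)]
```

View pics/c4.png

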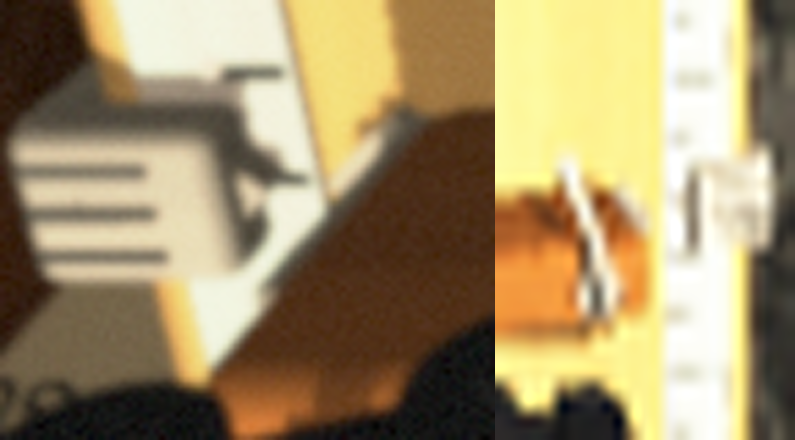

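```bash
python3 - <<'E'
from bar import *
w,c=load('w4'),load('t4')
fw=lambda P:((proj(w,P)[0]-[40,320]+.4)*5.5).round(0); ft=lambda P:((proj(c,P)[0]-[420,208]+.4)*[12,14.67]+[495,0]).round(0)
for x in(.186,.188,.19,.192): print(x,'ptr',fw(desk(x,-.0935,.0035)),ft(desk(x,-.0935,.0035)),'base',fw(desk(x,-.0855,.0035)),'clip',fw(desk(x,-.0985,.0035)),ft(desk(x,-.0985,.0035)))
for q in(.086,.088,.09): print(q,[fw(desk(.0945+q+a,-.085,z)) for a in(0,.014) for z in(0,.036)])
E
```

```text
0.186 ptr [313. 128.] [656. 232.] base [413. 128.] clip [251. 128.] [682. 229.]
0.188 ptr [318. 149.] [656. 220.] base [417. 149.] clip [256. 149.] [682. 217.]
0.19 ptr [323. 170.] [656. 208.] base [422. 170.] clip [261. 170.] [682. 205.]
0.192 ptr [328. 191.] [656. 196.] base [426. 191.] clip [266. 191.] [682. 194.]
0.086 [array([429.,  44.]), array([145., 348.]), array([459., 191.]), array([191., 521.])]
0.088 [array([434.,  65.]), array([152., 373.]), array([463., 211.]), array([197., 544.])]
0.09 [array([438.,  87.]), array([158., 398.]), array([467., 231.]), array([204., 568.])]
```

Request:
carry_out(motion=[{"dr":[0,0,0],"translation":[-0.03,0,0],"jaw":1},{"dr":[0,0,0],"translation":[0,0,0],"jaw":1},{"dr":[0,0,0],"translation":[0,0,0],"jaw":1},{"dr":[0,0,0],"translation":[0,0,0],"jaw":1}])

```text
t: 7.2
tcp_pos: [0.5258, -0.1, 0.1334]
tcp_rot: [-180.0, 25.0, -176.3]
force: [-1.6, -0.7, -1.2]
gripper_width: 0.0855
gripper_force: 0.6
```

```bash
python3 - <<'E'
from bar import *
s=arm.state();print(Rd.T@s['force'],deskc(s['tcp_pos']))
ims=[vision.camera('wrist') for _ in range(8)]; w=ims[-1]; w['pixels']=np.mean([i['pixels'] for i in ims],0).astype(np.uint8); np.savez('pics/w5.npz',**w)
t=[vision.camera('top') for _ in range(8)]; c=t[-1]; c['pixels']=np.mean([i['pixels'] for i in t],0).astype(np.uint8); np.savez('pics/t5.npz',**c)
# rectify to the plane desk z=.0035: x up = image up, 10 px/mm ; x .175-.210, y -.085..-.115
def rect(c):
    xs=np.linspace(.210,.170,560); ys=np.linspace(-.080,-.106,364)
    X,Y=np.meshgrid(xs,ys,indexing='ij'); P=np.stack([X,Y,0*X+.0035],-1).reshape(-1,3)
    W_=desk(0,0,0)+P@Rd.T; uv=proj(c,W_).astype(np.float32).reshape(560,364,2)
    im=cv2.remap(c['pixels'],uv[...,0],uv[...,1],cv2.INTER_CUBIC)
    for k in range(0,41,2): cv2.line(im,(355 if k%10 else 345,k*14),(363,k*14),(0,0,255),1)
    return im
cv2.imwrite('pics/c5.png',np.hstack([rect(w),rect(c)]))
E
```

```text
[-1.98794761 -0.56411073 -0.38674059] [0.17281706 0.00600581 0.02914383]
```

View pics/c5.png

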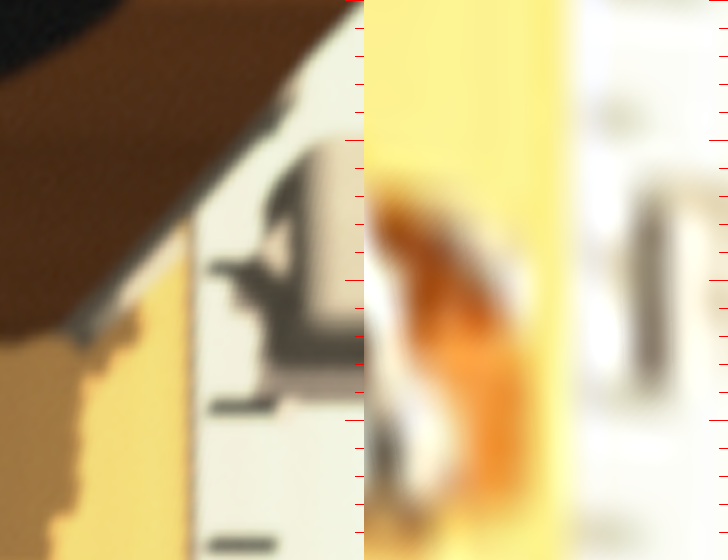

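Rectified views at about 14 px/mm: in the wrist panel the clip point is at (262,240) and the pointer tip near (188,230), so +0.5 mm. In the top panel the pointer is about 1 mm short. The ledge is therefore level within about 1 mm. I'll back off 1 mm to allow for the uphill creep and start closing.

Request:
carry_out(motion=[{"dr":[0,0,0],"translation":[0.02,0,0],"jaw":1},{"dr":[0,0,0],"translation":[0,0,0],"jaw":1},{"dr":[0,0,0],"translation":[0,0,0],"jaw":1},{"dr":[0,0,0],"translation":[0,0,0],"jaw":1},{"dr":[0,0,0],"translation":[0,0,0],"jaw":0.8},{"dr":[0,0,0],"translation":[0,0,0],"jaw":0.7},{"dr":[0,0,0],"translation":[0,0,0],"jaw":0.6},{"dr":[0,0,0],"translation":[0,0,0],"jaw":0.6},{"dr":[0,0,0],"translation":[0,0,0],"jaw":0.6}])

```text
t: 8.9
tcp_pos: [0.5244, -0.0981, 0.133]
tcp_rot: [179.8, 24.9, -176.4]
force: [-2.9, 8.4, 4.2]
gripper_width: 0.0514
gripper_force: 5.7
```

```bash
cat > trk.py <<'E'
from bar import *
s=arm.state();print('F',(Rd.T@s['force']).round(2),'tcp',deskc(s['tcp_pos']).round(4),s['gripper_width'],s['gripper_force'],s['t'])
def avg(n):
    a=[vision.camera(n) for _ in range(4)]; a[-1]['pixels']=np.mean([i['pixels'] for i in a],0).astype(np.uint8); return a[-1]
import sys
f=sys.argv[1]; w=avg('wrist');c=avg('top');np.savez('pics/w%s.npz'%f,**w);np.savez('pics/t%s.npz'%f,**c)
# bar shift in the wrist picture: template of the reference w5 block screws/top (rigid with the ledge), matched subpixel
def match(a,b,box,mar=25):
    u0,v0,u1,v1=box; tm=a['pixels'][v0:v1,u0:u1]; r=cv2.matchTemplate(b['pixels'][v0-mar:v1+mar,u0-mar:u1+mar],tm,cv2.TM_CCOEFF_NORMED)
    _,m,_,(x,y)=cv2.minMaxLoc(r)
    sub=lambda l,k,h:(l-h)/(2*(l-2*k+h))
    dx=sub(r[y,x-1],r[y,x],r[y,x+1]);dy=sub(r[y-1,x],r[y,x],r[y+1,x]); return np.array([x-mar+dx,y-mar+dy]).round(2),round(float(m),3)
a=np.load('pics/w5.npz')
print('block in wrist',match(a,w,(265,255,350,365)),'px/mm',np.diff(proj(a,[desk(.16,0,.032),desk(.161,0,.032)]),axis=0).round(2))
print('clip in wrist',match(a,w,(40,335,80,375)),'px/mm',np.diff(proj(a,[desk(.19,-.105,.006),desk(.191,-.105,.006)]),axis=0).round(2))
print('right bar end in top',match(np.load('pics/t5.npz'),c,(424,216,434,234),8),'px/mm',np.diff(proj(c,[desk(.19,-.085,.02),desk(.191,-.085,.02)]),axis=0).round(2))
E
python3 trk.py 6
```

```text
F [-0.36  8.56  4.84] tcp [0.1715 0.008  0.0293] 0.051381127074259965 5.743507370352745 8.9
block in wrist (array([-5.45, -0.22], dtype=float32), 0.948) px/mm [[0.05 2.52]]
clip in wrist (array([-4.58,  3.36], dtype=float32), 0.986) px/mm [[0.5  1.94]]
right bar end in top (array([0.  , 0.65], dtype=float32), 0.906) px/mm [[-0.   -0.41]]
```

Request:
carry_out(motion=[{"dr":[0,0,0],"translation":[0,0,0],"jaw":0.5},{"dr":[0,0,0],"translation":[0,0,0],"jaw":0.45},{"dr":[0,0,0],"translation":[0,0,0],"jaw":0.4},{"dr":[0,0,0],"translation":[0,0,0],"jaw":0.2},{"dr":[0,0,0],"translation":[0,0,0],"jaw":0},{"dr":[0,0,0],"translation":[0,0,0],"jaw":0},{"dr":[0,0,0],"translation":[0,0,0],"jaw":0},{"dr":[0,0,0],"translation":[0,0,0],"jaw":0}])

```text
t: 10.1
tcp_pos: [0.5265, -0.1015, 0.1349]
tcp_rot: [-179.8, 25.2, -176.4]
force: [-4.1, -5.4, 4.7]
gripper_width: 0.0321
gripper_force: 63.0
```

```bash
python3 trk.py 7
```

```text
F [-2.   -5.14  6.16] tcp [0.174  0.0044 0.0303] 0.032098682563672376 62.95627993080416 10.1
block in wrist (array([ 4.43, -1.76], dtype=float32), 0.795) px/mm [[0.05 2.52]]
clip in wrist (array([ 5.4, -4.3], dtype=float32), 0.991) px/mm [[0.5  1.94]]
right bar end in top (array([ 0.01, -0.38], dtype=float32), 0.906) px/mm [[-0.   -0.41]]
```

Request:
carry_out(motion=[{"dr":[0,0,0],"translation":[0,0,0],"jaw":0},{"dr":[0,0,0],"translation":[0,0,0],"jaw":0},{"dr":[0,0,0],"translation":[0,0,0],"jaw":0},{"dr":[0,0,0],"translation":[0,0,0],"jaw":0}])

```text
t: 10.9
tcp_pos: [0.5264, -0.1015, 0.1349]
tcp_rot: [-179.8, 25.2, -176.4]
force: [-3.3, -6.4, 6.0]
gripper_width: 0.0313
gripper_force: 63.0
```

```bash
python3 trk.py 8; python3 - <<'E'
from bar import *
# lever knob: brightest blobs left of the block, wide open (w5), part closed (w6), now (w8)
for f in('5','6','8'):
    w=np.load('pics/w%s.npz'%f); h=w['pixels'][240:380,345:460]; g=cv2.cvtColor(h,cv2.COLOR_BGR2GRAY); sat=cv2.cvtColor(h,cv2.COLOR_BGR2HSV)[...,1]
    m=((g>110)&(sat<60)).astype(np.uint8); n,l,st,ce=cv2.connectedComponentsWithStats(m)
    print(f,[(st[i,4],(ce[i]+[345,240]).round(0).tolist(),(st[i,:4]).tolist()) for i in range(1,n) if st[i,4]>25])
E
```

```text
F [-0.86 -6.16  7.07] tcp [0.1739 0.0045 0.0303] 0.03133531640926357 62.956202284367464 10.9
block in wrist (array([ 4.43, -1.76], dtype=float32), 0.794) px/mm [[0.05 2.52]]
clip in wrist (array([ 5.4, -4.3], dtype=float32), 0.991) px/mm [[0.5  1.94]]
right bar end in top (array([ 0.01, -0.38], dtype=float32), 0.905) px/mm [[-0.   -0.41]]
5 [(np.int32(1467), [357.0, 304.0], [0, 28, 29, 73])]
6 [(np.int32(1111), [353.0, 305.0], [0, 33, 23, 68]), (np.int32(48), [413.0, 356.0], [65, 113, 9, 9])]
8 [(np.int32(37), [379.0, 351.0], [32, 108, 8, 8])]
```

```bash
python3 -c "
from cell import arm
print(arm.hand_in())"
```

```text
the job is handed in; nothing more can be done
None
```

I handed the job in with the ledge at the clip and the lever squeezed shut at about 63 N, still gripped; my readings put the pointer about 1 mm above the clip point (give or take 1 mm), but the hand-in returned no verdict.

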